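# Slide the press plate off its bed and lean it on the drain rack

### The arm

A 6-joint arm with a two-finger parallel gripper is mounted at the origin on the work surface. World frame = base frame: x ahead of the robot, y to its left, z up, the work surface at z = 0. Lengths are in m, angles in rad, forces in N, time in s.
With the tool pointing down it reaches from about 0.275 to 0.75 m from the base axis. Payload 10.2 kg.
Tool frame: the origin (TCP) lies at the centre of the arm's flange, where the gripper is bolted on; the fingertips stand 166 mm ahead of it and the grasp point (between the pads) lies 147 mm ahead of it; z points along the fingers, y is the line along which they close (so a half turn about z gives the same grasp; the last joint's range is limited). The gripper opens to 88 mm and grips with 3 to 60 N. Pads are 18 mm wide; open, the fingers measure 123 mm over their backs; the gripper's body (75 mm by 187 mm) begins 45 mm behind the grasp point.
Start: joints at [-1.542, 0.313, 1.498, -0, 1.331, -0.223], TCP at [0.131, -0.508, 0.405] pointing down, gripper open.
Joint ranges: [-2.94, 2.94], [-0.97, 2.17], [0.19, 2.56], [-1.23, 4.37], [0.02, 3.11], [-2.88, 2.88]. Speed limits (rad/s): [2.39, 2.39, 3.01, 3.14, 3.14, 3.14].

### API

Orientations are given as a unit quaternion [w, x, y, z].
In Python, from plant import robot, camera, close_job gives the robot as it stands.
- The arm moves only by the tool apply_moves, never from a script. Its argument "motion" is a list of rows, each an object of numbers: "fingers": the opening, from 0 (shut) to 1 (fully open); "x", "y", "z": the shift along the tool's x, y, z in cm; "wx", "wy", "wz": the turn, a rotation vector about the tool's x, y, z in degrees. A call has 1 to 12 rows; each row shifts and turns the commanded pose from where the row before left it, along the tool's axes as they then stand; what a row does not reach is not made up. A row lasts 1/10 s, in which the tool goes at most 50 mm and 8.59 degrees, less where a joint would pass 70% of its speed; a pose out of reach is approached as far as the arm can. A call is refused whole if a number of a shift passes 5 or a number of a turn 8.59, either way. A call with a gripper value outside its range is refused whole. The fingers move at their own pace and stop on an object; the grip force is fixed at half the most. Time passes only in rows, so rows that do not move let the fingers close. It gives the time, the measured TCP pose, the force, the opening and the grip force at its end, in the units of the state.
- robot.read_state(): the state, without advancing time (a new reading comes with each control period).
- camera(name): name is "scene" or "side" or "wrist"; returns a dict with "pixels" (420x560x3 uint8, blue, green, red), "mtx" (3x3 intrinsics, pixels), "T" (4x4, takes a point from camera to world coordinates). Camera axes: x right, y down, z forward; pixel columns grow to the right and rows downward; lengths in m; the calibration is good to about 2 mm. A picture is of the moment at which its call begins. There is no depth.
- close_job(): hands the job in; it is judged then, once.
The state is a dict: "time_s": time; "qpos": joint angles; "joint_velocities": joint speeds; "tau": joint torques, N m; "ee_pos": TCP position; "tool_rot": TCP orientation; "ft_force": force on the tool from outside, world axes, zero at the start; "moment": the same for the moment, N m; "grip_width": finger opening in m; "finger_force": force on a finger pad.
Only numpy, scipy, OpenCV 4.12 (cv2) and the standard library are available. Lean on these libraries where they do the work, as an engineer would, in place of code of your own. Each camera call takes 0.05 s, during which the arm holds its last target. There are 200 camera calls.

### The job

The long aluminium press plate lies sunk between the rails of the press bed, where it cannot be gripped: slide it along the channel, to the robot's left, until its end overhangs the bed's left edge enough to be gripped by its two long sides, then lift it off without letting it fall. Lean it on the sloping wooden drain rack, lengthwise up the slope and centred: lower it gently until you feel its lower end on the ledge (set at a different height each time) and its back lies flat on both slats, then let go so that it stays there. Never drop it, let it slide down freely or ram it, and leave the other things where they are.

Things in the scene. Friction and masses are not known exactly. Their poses are not given: they have to be found in the camera images.
- plate_center (a point): Centre (half-way up) of the press plate: plain aluminium, 150 mm long (its x axis), 62 wide (y), 10 thick (z), 0.2 to 0.32 kg. It starts lengthwise in the bed's channel, its left end 0 to 20 mm short of the bed's left edge, and slides there under about 1 to 3 N. Held near one end, its free end can sag in the grip (little at 40 N or more), so where its lower end is must be found by touch.
- bed: Fixed grey press bed; origin under its centre on the table; x runs along the channel to the robot's left (world +y, within 0.3 rad). Block 170 mm long (x -85 to +85), 104 wide. Channel floor 60 mm above the table, 66 wide, open at both ends; the side rails stand 12 mm above that floor, 2 mm above the plate's top, full length, so the plate's sides cannot be reached inside.
- bed_edge (a point): Middle of the channel floor at the bed's left edge (bed frame 85, 0, 60 mm). More than 75 mm of overhang and the plate tips off.
- rack: Fixed wooden drain rack; origin under its middle on the table, base 150 x 90 mm (x -70 to +80); x points to the robot's left (world +y, within 0.3 rad). Two waxed, slippery slats, 140 mm long, 12 wide, at y = +16 and -16 mm (fingers on the plate's sides pass outside them), rise towards +x at 35 degrees: a plate let go on them slides down at once unless the ledge holds it.
- rack_foot (a point): Middle of the slats' top faces at their lower end (rack frame -55, 0, 40 mm). The ledge, a bar square to the slats, 80 mm wide, 10 thick, 16 mm proud of their top faces, is clamped across them (it does not give); its upper face lies somewhere between 0 and 40 mm up the slope from here, different each time and not measured: find it by touch with the plate's lower end.
- brush_grip (a point): Bystander: hand brush 170 mm long lying between bed and rack; point on its handle.
- block_center (a point): Bystander: wooden block 90 x 60 x 30 mm, its centre.
- offcut_center (a point): Bystander: short aluminium offcut 90 x 62 x 10 mm lying on the table (not the press plate), its centre.
- jar_mid (a point): Bystander: jar of 64 mm diameter, 85 mm tall, half-way up.
- mug_mid (a point): Bystander: white mug of 76 mm diameter, 85 mm tall, half-way up.
- scraper_grip (a point): Bystander: spatula 200 mm long lying on the table, point on its handle.
Things that resemble listed ones, but are neither listed nor needed, are in the scene too. There is more than one size of the bed; the one meant has the size given above.

How it is judged:
By the outcome, as a careful person would: the job done as asked, in the order asked, and still so for the second after the job is handed in, with the robot touching nothing.
It also fails if it takes over 61 s, if anything falls off the work surface, if the arm or the gripper's body presses on something with over 40 N, if the wrist force passes 120 N, or if a joint passes its speed limit or range.

## Working session

There is one attempt and no reset: what is moved stays moved. The work goes in short steps, Python scripts to look and compute and a tool call to move; the robot and the scene stay as the last step left them, time stands still between calls to the robot, and variables do not carry over. Pictures are saved under pics/ and viewed, at most 10 in all, crops included, and the job is handed in when it is done.

Besides the shell and the picture viewer there is one more tool, called as name(argument=value, ...) on one line, values as JSON. apply_moves: Moves the arm, as the interface text tells. Its arguments: {"type":"object","properties":{"motion":{"type":"array"}},"required":["motion"]}

```bash
mkdir -p pics
cat > h.py <<'E'
import numpy as np, cv2
from plant import robot, camera
def ray(c,u,v,z):
    d=c['T'][:3,:3]@np.linalg.solve(c['mtx'],[u,v,1.]); o=c['T'][:3,3]
    return o+d*(z-o[2])/d[2]
def proj(c,p):
    T=np.linalg.inv(c['T']); q=c['mtx']@(T[:3,:3]@np.array(p)+T[:3,3]); return q[:2]/q[2]
E
python3 - <<'E'
from h import *
for n in ('scene','side','wrist'):
    c=camera(n); cv2.imwrite(f'pics/{n}0.png',c['pixels']); np.savez(f'pics/{n}0.npz',**c)
    print(n,c['T'].round(3).tolist(),c['mtx'].round(1).tolist())
print(robot.read_state())
E
```

```text
scene [[-0.615, 0.43, -0.661, 1.286], [0.788, 0.333, -0.517, 0.648], [-0.003, -0.839, -0.544, 0.778], [0.0, 0.0, 0.0, 1.0]] [[406.1, 0.0, 273.0], [0.0, 406.1, 209.4], [0.0, 0.0, 1.0]]
side [[-0.89, -0.278, 0.361, -0.067], [-0.455, 0.575, -0.68, 0.96], [-0.019, -0.77, -0.638, 0.986], [0.0, 0.0, 0.0, 1.0]] [[516.8, 0.0, 287.7], [0.0, 516.8, 208.6], [0.0, 0.0, 1.0]]
wrist [[0.249, -0.92, -0.304, 0.209], [-0.969, -0.237, -0.076, -0.488], [-0.002, 0.314, -0.95, 0.384], [0.0, 0.0, 0.0, 1.0]] [[289.1, 0.0, 277.7], [0.0, 289.1, 206.7], [0.0, 0.0, 1.0]]
{'time_s': 0.15, 'qpos': array([-1.54238505e+00,  3.13288677e-01,  1.49820036e+00, -4.70581402e-06,
        1.33099793e+00, -2.23372433e-01]), 'joint_velocities': array([ 6.80494184e-04, -1.20041495e-03, -2.79938825e-03, -7.52929521e-05,
        2.48025719e-03,  7.79974599e-04]), 'tau': array([ 1.20104149e-03, -4.02307069e+01, -2.52316976e+01,  6.94496697e-02,
        3.44472611e-02, -7.97046960e-05]), 'ee_pos': array([ 0.13079548, -0.50842517,  0.40433267]), 'tool_rot': array([-4.45252406e-04,  9.92085912e-01,  1.25560122e-01,  4.12452350e-05]), 'ft_force': array([ 0.29631156, -0.84335912, -0.50417011]), 'moment': array([ 0.04182421, -0.03009489, -0.03095243]), 'finger_force': 0.0, 'grip_width': 0.08783254885955806}
```

View pics/scene0.png

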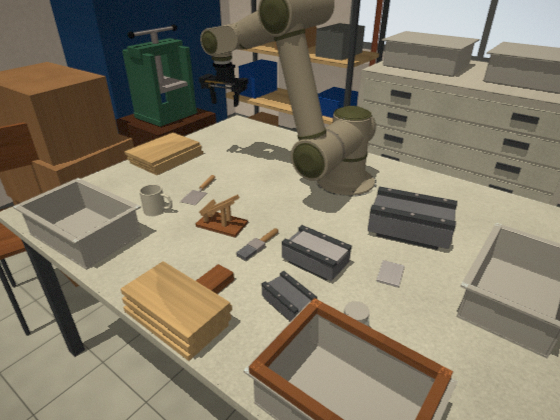

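View pics/side0.png

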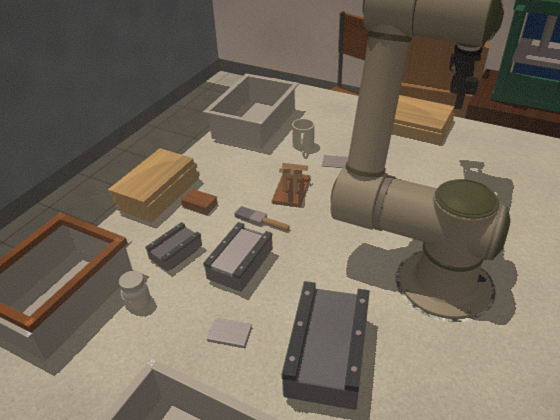

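The middle bed, at scene (316,252) and side (240,255), holds the plate. The rack is at scene (222,213) and side (291,187), with the brush between them. I'll zoom in on both.

Run:
```python
from h import *
a=cv2.imread('pics/scene0.png');b=cv2.imread('pics/side0.png')
f=lambda im,x,y:cv2.resize(im[y:y+75,x:x+100],(400,300),interpolation=cv2.INTER_CUBIC)
cv2.imwrite('pics/z.png',np.vstack([np.hstack([f(a,270,215),f(b,190,215)]),np.hstack([f(a,180,175),f(b,245,145)])]))
```

```text
(no output)
```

View pics/z.png

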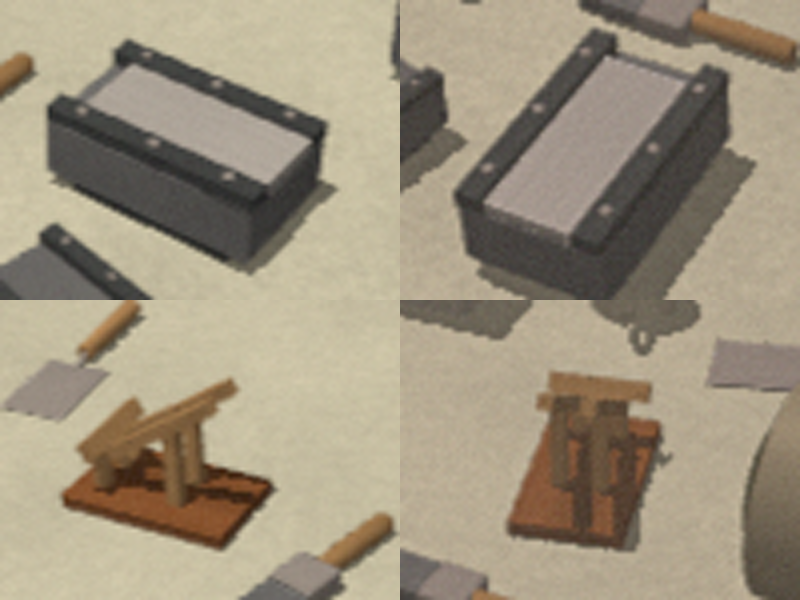

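Run:
```python
from h import *
s=np.load('pics/scene0.npz');d=np.load('pics/side0.npz')
def P(c,l,z):
    r=np.array([ray(c,u,v,z) for u,v in l])*1000; print(r.round(0)[:,:2].tolist()); return r
print('bed top order: -x far,+x far(scene far=robot side),-x near,+x near')
P(s,[(302,225.5),(351.75,245.5),(283,240),(333.2,264.2)],.072)
P(d,[(272,233),(241.7,274.5),(238,223),(205,263)],.072)
print('plate +x end'); P(s,[(348,250),(337.5,263)],.07); P(d,[(234,274),(211.5,266.5)],.07)
print('rack base')
P(s,[(195.75,223),(248,221),(235.5,235)],.012)
P(d,[(272.5,201),(299.5,205),(310,176)],.012)
print('brush');P(s,[(278,232),(240,250)],.015)
print('offcut,mug,jar');P(s,[(390,273),(152,200),(357,318)],.01)
```

```text
bed top order: -x far,+x far(scene far=robot side),-x near,+x near
[[445.0, 100.0], [440.0, 266.0], [538.0, 98.0], [541.0, 266.0]]
[[442.0, 94.0], [437.0, 256.0], [543.0, 99.0], [539.0, 263.0]]
plate +x end
[[462.0, 266.0], [528.0, 272.0]]
[[456.0, 261.0], [519.0, 264.0]]
rack base
[[576.0, -232.0], [462.0, -103.0], [545.0, -83.0]]
[[542.0, -89.0], [461.0, -107.0], [495.0, -253.0]]
brush
[[453.0, 16.0], [596.0, -19.0]]
offcut,mug,jar
[[411.0, 377.0], [571.0, -467.0], [614.0, 383.0]]
```

Bed: centre about (490,181) mm, yaw about 91°. Rack: origin about (521,-174) mm, x axis about 103°. The bed's top measures about 165 × 100 mm, which fits the given size. I'll go above the bed's right end and turn the tool x axis to the robot's left.

apply_moves(motion=[{"x":2,"y":-1.9,"fingers":0},{"x":3.5,"y":-3.3,"fingers":0},{"x":3.5,"y":-3.3},{"x":3.5,"y":-3.3},{"x":3.5,"y":-3.3},{"x":3.5,"y":-3.3},{"x":3.5,"y":-3.3},{"x":3.5,"y":-3.3},{"x":3.5,"y":-3.3},{"x":3.5,"y":-3.3},{"x":3.5,"y":-3.3},{"x":3.5,"y":-3.3}])

```text
validation failed for argument at $.mo...
```

apply_moves(motion=[{"x":3.5,"y":-3.3,"wz":-2},{"x":2,"y":-2,"wz":-6},{"wz":-8.5},{"wz":-8.5},{"wz":-8.5},{"wz":-8.5},{"wz":-8.5},{"wz":-8.5},{"wz":-8.5},{"wz":-8.5},{},{}])

```text
validation failed for argument at $.mo...
```

```bash
cat >> h.py <<'E'
from scipy.spatial.transform import Rotation as R
def st():
    s=robot.read_state(); q=s['tool_rot']; r=R.from_quat([*q[1:],q[0]]).as_matrix()
    print('t',round(s['time_s'],2),'tcp',(s['ee_pos']*1000).round(1),'tips',((s['ee_pos']+r[:,2]*.166)*1000).round(1),'x',r[:,0].round(3),'z',r[:,2].round(3),'F',s['ft_force'].round(1),'w',round(s['grip_width']*1000,1),s['finger_force'])
    return s,r
E
python3 - <<'E'
from h import *
st(); c=camera('wrist'); cv2.imwrite('pics/w1.png',c['pixels']); np.savez('pics/w1.npz',**c)
E
```

```text
t 0.15 tcp [ 130.8 -508.4  404.3] tips [ 130.8 -508.3  238.3] x [0.968 0.249 0.   ] z [-0.     0.001 -1.   ] F [ 0.3 -0.8 -0.5] w 87.8 0.0
```

View pics/w1.png

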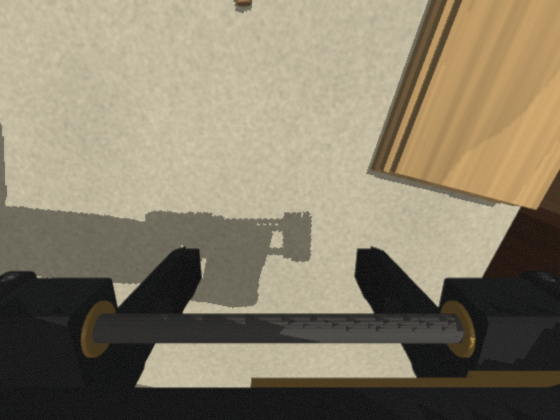

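The picture still shows the start pose, because the calls were refused. Rows probably need every key, so I'll send full rows.

apply_moves(motion=[{"fingers":0,"x":2,"y":-1.9,"z":0,"wx":0,"wy":0,"wz":0},{"fingers":0,"x":3.5,"y":-3.3,"z":0,"wx":0,"wy":0,"wz":0},{"fingers":0,"x":3.5,"y":-3.3,"z":0,"wx":0,"wy":0,"wz":0},{"fingers":0,"x":3.5,"y":-3.3,"z":0,"wx":0,"wy":0,"wz":0},{"fingers":0,"x":3.5,"y":-3.3,"z":0,"wx":0,"wy":0,"wz":0},{"fingers":0,"x":3.5,"y":-3.3,"z":0,"wx":0,"wy":0,"wz":0},{"fingers":0,"x":3.5,"y":-3.3,"z":0,"wx":0,"wy":0,"wz":0},{"fingers":0,"x":3.5,"y":-3.3,"z":0,"wx":0,"wy":0,"wz":0},{"fingers":0,"x":3.5,"y":-3.3,"z":0,"wx":0,"wy":0,"wz":0},{"fingers":0,"x":3.5,"y":-3.3,"z":0,"wx":0,"wy":0,"wz":0},{"fingers":0,"x":3.5,"y":-3.3,"z":0,"wx":0,"wy":0,"wz":0},{"fingers":0,"x":3.5,"y":-3.3,"z":0,"wx":0,"wy":0,"wz":0}])

```text
time_s: 1.4
ee_pos: [0.4284, -0.0355, 0.4048]
tool_rot: [0.0, 0.992, 0.126, 0.0]
ft_force: [-0.1, -0.9, 0.1]
grip_width: 0.0002
finger_force: 0.0
```

apply_moves(motion=[{"fingers":0,"x":3.5,"y":-3.3,"z":0,"wx":0,"wy":0,"wz":-2},{"fingers":0,"x":2,"y":-2,"z":0,"wx":0,"wy":0,"wz":-6.6},{"fingers":0,"x":0,"y":0,"z":0,"wx":0,"wy":0,"wz":-8.5},{"fingers":0,"x":0,"y":0,"z":0,"wx":0,"wy":0,"wz":-8.5},{"fingers":0,"x":0,"y":0,"z":0,"wx":0,"wy":0,"wz":-8.5},{"fingers":0,"x":0,"y":0,"z":0,"wx":0,"wy":0,"wz":-8.5},{"fingers":0,"x":0,"y":0,"z":0,"wx":0,"wy":0,"wz":-8.5},{"fingers":0,"x":0,"y":0,"z":0,"wx":0,"wy":0,"wz":-8.5},{"fingers":0,"x":0,"y":0,"z":0,"wx":0,"wy":0,"wz":-8.5},{"fingers":0,"x":0,"y":0,"z":0,"wx":0,"wy":0,"wz":-8.5},{"fingers":0,"x":0,"y":0,"z":0,"wx":0,"wy":0,"wz":0},{"fingers":0,"x":0,"y":0,"z":0,"wx":0,"wy":0,"wz":0}])

```text
time_s: 2.6
ee_pos: [0.467, 0.0279, 0.4047]
tool_rot: [-0.0, 0.702, 0.712, -0.0]
ft_force: [0.4, -0.3, -0.0]
grip_width: 0.0007
finger_force: 0.0
```

Run:
```python
from h import *
st(); c=camera('wrist'); cv2.imwrite('pics/w2.png',c['pixels']); np.savez('pics/w2.npz',**c)
```

```text
t 2.6 tcp [467.   27.9 404.7] tips [467.   28.  238.7] x [-0.014  1.     0.   ] z [-0.  0. -1.] F [ 0.4 -0.3 -0. ] w 0.7 0.0
```

View pics/w2.png

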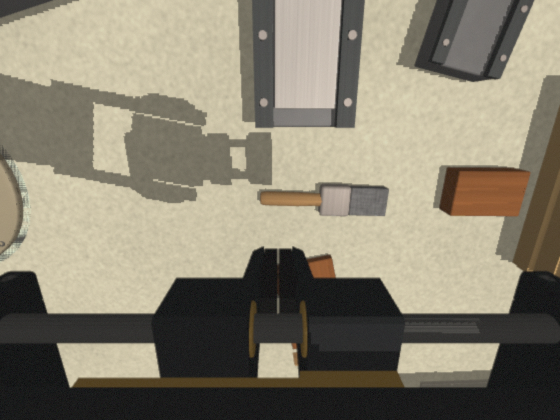

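The bed's right end spans (255,128) to (355,127). The plate's right end edge runs (273,107) to (338,107), and the brush sits at (325,200).

Run:
```python
from h import *
c=np.load('pics/w2.npz')
for u,v,z in [(255,128,.072),(355,127,.072),(253,20,.072),(362,20,.072),(273,107,.07),(338,107,.07),(275,20,.07),(338,20,.07)]: print(u,v,(ray(c,u,v,z)*1000).round(1)[:2])
```

```text
255 128 [441.8  92.7]
355 127 [546.1  95.1]
253 20 [441.1 190.5]
362 20 [543.2 191.9]
273 107 [460.4 113.7]
338 107 [527.2 114.6]
275 20 [461.7 191.3]
338 20 [521.1 192.1]
```

The bed is 104 mm wide as specified, with its right end at y≈94 and centre x≈493.5. The plate's right end is at y≈114. Next: lower behind it, then feel forward.

apply_moves(motion=[{"fingers":0,"x":2.4,"y":1.35,"z":0,"wx":0,"wy":0,"wz":0},{"fingers":0,"x":2.4,"y":1.35,"z":0,"wx":0,"wy":0,"wz":0},{"fingers":0,"x":0,"y":0,"z":3.5,"wx":0,"wy":0,"wz":0},{"fingers":0,"x":0,"y":0,"z":3.5,"wx":0,"wy":0,"wz":0},{"fingers":0,"x":0,"y":0,"z":3.5,"wx":0,"wy":0,"wz":0},{"fingers":0,"x":0,"y":0,"z":3.5,"wx":0,"wy":0,"wz":0},{"fingers":0,"x":0,"y":0,"z":2.5,"wx":0,"wy":0,"wz":0},{"fingers":0,"x":0,"y":0,"z":0.9,"wx":0,"wy":0,"wz":0},{"fingers":0,"x":0,"y":0,"z":0,"wx":0,"wy":0,"wz":0},{"fingers":0,"x":0,"y":0,"z":0,"wx":0,"wy":0,"wz":0}])

```text
time_s: 3.65
ee_pos: [0.4936, 0.0764, 0.2318]
tool_rot: [0.001, 0.701, 0.713, 0.001]
ft_force: [0.2, -0.3, 0.3]
grip_width: 0.0004
finger_force: 0.0
```

Run:
```python
from h import *
st()
```

```text
t 3.65 tcp [493.6  76.4 231.8] tips [493.9  76.4  65.8] x [-0.017  1.    -0.   ] z [ 0.002 -0.    -1.   ] F [ 0.2 -0.3  0.3] w 0.4 0.0
```

apply_moves(motion=[{"fingers":0,"x":0.5,"y":0,"z":0.1,"wx":0,"wy":0,"wz":0},{"fingers":0,"x":0.8,"y":0,"z":0,"wx":0,"wy":0,"wz":0},{"fingers":0,"x":0.7,"y":0,"z":0,"wx":0,"wy":0,"wz":0},{"fingers":0,"x":0.2,"y":0,"z":0,"wx":0,"wy":0,"wz":0},{"fingers":0,"x":0.2,"y":0,"z":0,"wx":0,"wy":0,"wz":0},{"fingers":0,"x":0,"y":0,"z":0,"wx":0,"wy":0,"wz":0}])

```text
time_s: 4.25
ee_pos: [0.4928, 0.1006, 0.2298]
tool_rot: [0.0, 0.701, 0.714, 0.0]
ft_force: [0.2, 0.4, -0.2]
grip_width: 0.0002
finger_force: 0.0
```

apply_moves(motion=[{"fingers":0,"x":0.2,"y":0,"z":0,"wx":0,"wy":0,"wz":0},{"fingers":0,"x":0.2,"y":0,"z":0,"wx":0,"wy":0,"wz":0},{"fingers":0,"x":0.2,"y":0,"z":0,"wx":0,"wy":0,"wz":0}])

```text
time_s: 4.55
ee_pos: [0.4927, 0.1064, 0.2297]
tool_rot: [0.0, 0.701, 0.713, -0.0]
ft_force: [0.4, -1.5, 0.1]
grip_width: 0.0008
finger_force: 0.7
```

apply_moves(motion=[{"fingers":0,"x":0.2,"y":0,"z":0,"wx":0,"wy":0,"wz":0},{"fingers":0,"x":0.2,"y":0,"z":0,"wx":0,"wy":0,"wz":0}])

```text
time_s: 4.75
ee_pos: [0.4926, 0.1105, 0.2297]
tool_rot: [0.0, 0.701, 0.713, -0.0]
ft_force: [-0.2, -1.2, 0.4]
grip_width: 0.0
finger_force: 0.7
```

apply_moves(motion=[{"fingers":0,"x":0.2,"y":0,"z":0,"wx":0,"wy":0,"wz":0},{"fingers":0,"x":0.2,"y":0,"z":0,"wx":0,"wy":0,"wz":0}])

```text
time_s: 4.95
ee_pos: [0.4925, 0.1145, 0.2297]
tool_rot: [-0.0, 0.701, 0.713, -0.0]
ft_force: [0.6, -1.9, -0.1]
grip_width: 0.0004
finger_force: 0.7
```

Contact came at TCP y≈0.1055, as predicted, and the plate slides under about 1.5 N. I'll push about 52 mm more, which gives about 62 mm of overhang.

apply_moves(motion=[{"fingers":0,"x":0.4,"y":0,"z":0,"wx":0,"wy":0,"wz":0},{"fingers":0,"x":0.5,"y":0,"z":0,"wx":0,"wy":0,"wz":0},{"fingers":0,"x":0.5,"y":0,"z":0,"wx":0,"wy":0,"wz":0},{"fingers":0,"x":0.5,"y":0,"z":0,"wx":0,"wy":0,"wz":0},{"fingers":0,"x":0.5,"y":0,"z":0,"wx":0,"wy":0,"wz":0},{"fingers":0,"x":0.5,"y":0,"z":0,"wx":0,"wy":0,"wz":0},{"fingers":0,"x":0.5,"y":0,"z":0,"wx":0,"wy":0,"wz":0},{"fingers":0,"x":0.5,"y":0,"z":0,"wx":0,"wy":0,"wz":0},{"fingers":0,"x":0.5,"y":0,"z":0,"wx":0,"wy":0,"wz":0},{"fingers":0,"x":0.4,"y":0,"z":0,"wx":0,"wy":0,"wz":0},{"fingers":0,"x":0.3,"y":0,"z":0,"wx":0,"wy":0,"wz":0},{"fingers":0,"x":0.1,"y":0,"z":0,"wx":0,"wy":0,"wz":0}])

```text
time_s: 6.15
ee_pos: [0.4915, 0.1667, 0.2297]
tool_rot: [-0.0, 0.701, 0.714, -0.0]
ft_force: [0.9, -2.4, 1.3]
grip_width: 0.0005
finger_force: 0.9
```

apply_moves(motion=[{"fingers":0,"x":-0.5,"y":0,"z":0,"wx":0,"wy":0,"wz":0},{"fingers":0,"x":-0.5,"y":0,"z":0,"wx":0,"wy":0,"wz":0},{"fingers":0,"x":0,"y":0,"z":-2,"wx":0,"wy":0,"wz":0},{"fingers":0,"x":0,"y":0,"z":-4,"wx":0,"wy":0,"wz":0},{"fingers":0,"x":0,"y":0,"z":-4,"wx":0,"wy":0,"wz":0},{"fingers":1,"x":2,"y":0,"z":-2,"wx":0,"wy":0,"wz":0},{"fingers":1,"x":4,"y":0,"z":0,"wx":0,"wy":0,"wz":0},{"fingers":1,"x":0,"y":0,"z":0,"wx":0,"wy":0,"wz":0},{"fingers":1,"x":0,"y":0,"z":0,"wx":0,"wy":0,"wz":0}])

```text
time_s: 7.05
ee_pos: [0.4905, 0.2163, 0.3495]
tool_rot: [-0.0, 0.7, 0.714, -0.0]
ft_force: [0.0, -0.7, 0.7]
grip_width: 0.0301
finger_force: 0.0
```

Run:
```python
from h import *
st(); c=camera('wrist'); cv2.imwrite('pics/w3.png',c['pixels']); np.savez('pics/w3.npz',**c)
```

```text
t 7.05 tcp [490.5 216.3 349.5] tips [490.5 216.3 183.5] x [-0.019  1.    -0.   ] z [-0. -0. -1.] F [ 0.  -0.7  0.7] w 30.1 0.0
```

View pics/w3.png

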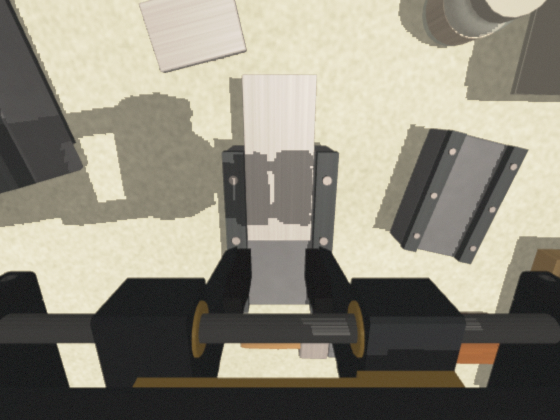

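The plate overhangs: its left end runs (243,75) to (316,75), its right end is at v≈240, and the bed's left rail ends are at v≈150.

Run:
```python
from h import *
c=np.load('pics/w3.npz')
for u,v,z in [(243,75,.07),(316,75,.07),(245,240,.07),(315,240,.07),(223,150,.072),(337,150,.072)]: print(u,v,(ray(c,u,v,z)*1000).round(1)[:2])
```

```text
243 75 [459.3 325.6]
316 75 [519.2 326.7]
245 240 [458.4 177.5]
315 240 [527.1 178.7]
223 150 [440.8 264.7]
337 150 [541.  266.5]
```

apply_moves(motion=[{"fingers":1,"x":3.2,"y":0,"z":0,"wx":0,"wy":0,"wz":0},{"fingers":1,"x":3,"y":0,"z":0,"wx":0,"wy":0,"wz":0},{"fingers":1,"x":0,"y":0,"z":0,"wx":0,"wy":0,"wz":0},{"fingers":1,"x":0,"y":0,"z":0,"wx":0,"wy":0,"wz":0},{"fingers":1,"x":0,"y":0,"z":3,"wx":0,"wy":0,"wz":0},{"fingers":1,"x":0,"y":0,"z":3,"wx":0,"wy":0,"wz":0},{"fingers":1,"x":0,"y":0,"z":0,"wx":0,"wy":0,"wz":0}])

```text
time_s: 7.8
ee_pos: [0.4892, 0.2767, 0.2865]
tool_rot: [-0.002, 0.701, 0.713, -0.003]
ft_force: [0.2, -0.1, 0.4]
grip_width: 0.0879
finger_force: 0.0
```

apply_moves(motion=[{"fingers":1,"x":0,"y":0,"z":2,"wx":0,"wy":0,"wz":0},{"fingers":1,"x":0,"y":0,"z":2,"wx":0,"wy":0,"wz":0},{"fingers":1,"x":0,"y":0,"z":2,"wx":0,"wy":0,"wz":0},{"fingers":1,"x":0,"y":0,"z":1.3,"wx":0,"wy":0,"wz":0},{"fingers":1,"x":0,"y":0,"z":0.5,"wx":0,"wy":0,"wz":0},{"fingers":1,"x":0,"y":0,"z":0,"wx":0,"wy":0,"wz":0},{"fingers":1,"x":0,"y":0,"z":0,"wx":0,"wy":0,"wz":0}])

```text
time_s: 8.5
ee_pos: [0.4899, 0.2784, 0.2128]
tool_rot: [0.0, 0.701, 0.713, 0.001]
ft_force: [-0.5, -1.0, 0.5]
grip_width: 0.0883
finger_force: 0.0
```

apply_moves(motion=[{"fingers":0,"x":0,"y":0,"z":0,"wx":0,"wy":0,"wz":0},{"fingers":0,"x":0,"y":0,"z":0,"wx":0,"wy":0,"wz":0},{"fingers":0,"x":0,"y":0,"z":0,"wx":0,"wy":0,"wz":0},{"fingers":0,"x":0,"y":0,"z":0,"wx":0,"wy":0,"wz":0},{"fingers":0,"x":0,"y":0,"z":0,"wx":0,"wy":0,"wz":0},{"fingers":0,"x":0,"y":0,"z":0,"wx":0,"wy":0,"wz":0}])

```text
time_s: 9.1
ee_pos: [0.4896, 0.2784, 0.2119]
tool_rot: [0.0, 0.701, 0.713, 0.0]
ft_force: [-0.8, -0.0, 2.1]
grip_width: 0.0615
finger_force: 30.0
```

Gripped at 61.5 mm with 30 N. Lift slowly.

apply_moves(motion=[{"fingers":0,"x":0,"y":0,"z":-0.3,"wx":0,"wy":0,"wz":0},{"fingers":0,"x":0,"y":0,"z":-0.5,"wx":0,"wy":0,"wz":0},{"fingers":0,"x":0,"y":0,"z":-0.8,"wx":0,"wy":0,"wz":0},{"fingers":0,"x":0,"y":0,"z":-1.2,"wx":0,"wy":0,"wz":0},{"fingers":0,"x":0,"y":0,"z":-2,"wx":0,"wy":0,"wz":0},{"fingers":0,"x":0,"y":0,"z":-3,"wx":0,"wy":0,"wz":0},{"fingers":0,"x":0,"y":0,"z":-3,"wx":0,"wy":0,"wz":0},{"fingers":0,"x":0,"y":0,"z":-3,"wx":0,"wy":0,"wz":0},{"fingers":0,"x":0,"y":0,"z":-2,"wx":0,"wy":0,"wz":0},{"fingers":0,"x":0,"y":0,"z":-1,"wx":0,"wy":0,"wz":0},{"fingers":0,"x":0,"y":0,"z":0,"wx":0,"wy":0,"wz":0}])

```text
time_s: 10.2
ee_pos: [0.4894, 0.2784, 0.3811]
tool_rot: [0.001, 0.701, 0.713, 0.001]
ft_force: [-0.3, 0.3, -2.0]
grip_width: 0.0611
finger_force: 30.0
```

apply_moves(motion=[{"fingers":0,"x":-1,"y":0,"z":0,"wx":0,"wy":0,"wz":0},{"fingers":0,"x":-2,"y":0.3,"z":0,"wx":0,"wy":0,"wz":0},{"fingers":0,"x":-3,"y":0.3,"z":0,"wx":0,"wy":0,"wz":0},{"fingers":0,"x":-4,"y":0.4,"z":0,"wx":0,"wy":0,"wz":0},{"fingers":0,"x":-4,"y":0.4,"z":0,"wx":0,"wy":0,"wz":0},{"fingers":0,"x":-4,"y":0.4,"z":0,"wx":0,"wy":0,"wz":0},{"fingers":0,"x":-4,"y":0.4,"z":0,"wx":0,"wy":0,"wz":0},{"fingers":0,"x":-4,"y":0.4,"z":0,"wx":0,"wy":0,"wz":0},{"fingers":0,"x":-4,"y":0.4,"z":0,"wx":0,"wy":0,"wz":0},{"fingers":0,"x":-4,"y":0.4,"z":0,"wx":0,"wy":0,"wz":0},{"fingers":0,"x":-4,"y":0.4,"z":0,"wx":0,"wy":0,"wz":0},{"fingers":0,"x":-4,"y":0.4,"z":0,"wx":0,"wy":0,"wz":0}])

```text
time_s: 11.4
ee_pos: [0.5385, -0.143, 0.3784]
tool_rot: [-0.001, 0.701, 0.713, -0.0]
ft_force: [1.6, -0.5, -2.8]
grip_width: 0.0613
finger_force: 30.0
```

apply_moves(motion=[{"fingers":0,"x":-4,"y":0.4,"z":0,"wx":0,"wy":0,"wz":0},{"fingers":0,"x":-4,"y":0.4,"z":0,"wx":0,"wy":0,"wz":0},{"fingers":0,"x":-4,"y":0.4,"z":0,"wx":0,"wy":0,"wz":0},{"fingers":0,"x":-4,"y":0.4,"z":0,"wx":0,"wy":0,"wz":0},{"fingers":0,"x":-3,"y":0.3,"z":0,"wx":0,"wy":0,"wz":-4},{"fingers":0,"x":-2,"y":0,"z":0,"wx":0,"wy":0,"wz":-5},{"fingers":0,"x":-1,"y":0,"z":0,"wx":0,"wy":0,"wz":-3},{"fingers":0,"x":0,"y":0,"z":0,"wx":0,"wy":0,"wz":0},{"fingers":0,"x":0,"y":0,"z":0,"wx":0,"wy":0,"wz":0}])

```text
time_s: 12.3
ee_pos: [0.5647, -0.3602, 0.3786]
tool_rot: [-0.001, 0.623, 0.782, 0.0]
ft_force: [-0.3, 0.2, -1.4]
grip_width: 0.061
finger_force: 30.0
```

Run:
```python
from h import *
st(); c=camera('wrist'); cv2.imwrite('pics/w4.png',c['pixels']); np.savez('pics/w4.npz',**c)
```

```text
t 12.3 tcp [ 564.7 -360.2  378.6] tips [ 564.4 -359.9  212.6] x [-0.224  0.975  0.002] z [-0.002  0.002 -1.   ] F [-0.3  0.2 -1.4] w 61.0 29.996277317404747
```

View pics/w4.png

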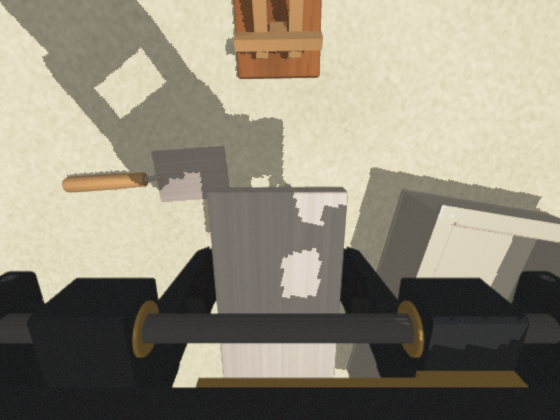

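The plate is held with its left end at (210–347,190). The rack is at the top: base lower corners (238,77) and (320,76), ledge bar across v≈33–50.

Run:
```python
from h import *
c=np.load('pics/w4.npz')
for u,v,z in [(238,77,.01),(320,76,.01),(235,2,.01),(321,2,.01),(231,48,.06),(323,48,.06)]: print(u,v,(ray(c,u,v,z)*1000).round(1)[:2])
im=cv2.imread('pics/w4.png')[0:90,215:340]
cv2.imwrite('pics/w4z.png',cv2.resize(im,(750,540),interpolation=cv2.INTER_CUBIC))
```

```text
238 77 [ 494.5 -254.8]
320 76 [ 582.6 -233.6]
235 2 [ 478.7 -185.8]
321 2 [ 564.9 -166.1]
231 48 [ 491.1 -235.8]
323 48 [ 573.6 -216.9]
```

View pics/w4z.png

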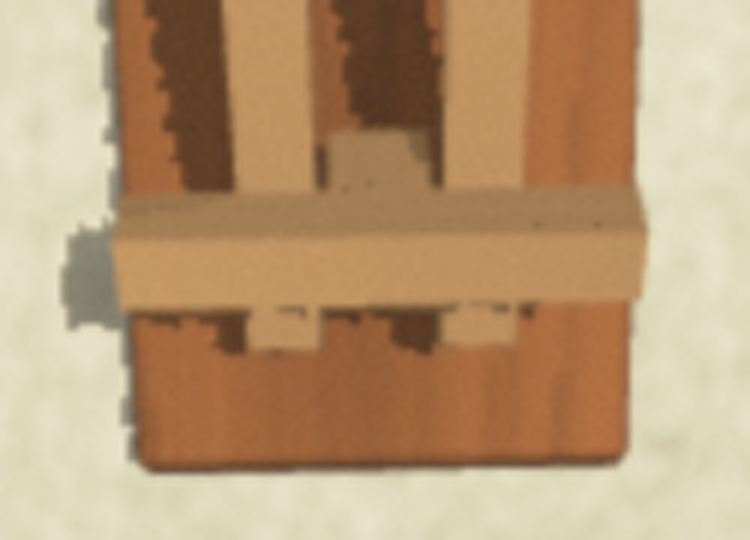

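```bash
cat >> h.py <<'E'
a=np.radians(103.5); ex=np.array([np.cos(a),np.sin(a),0]); ey=np.array([-np.sin(a),np.cos(a),0]); ez=np.array([0,0,1.])
O=np.array([.5222,-.1761,0]); foot=O-.055*ex+.04*ez
t=np.radians(35); U=np.cos(t)*ex+np.sin(t)*ez; N=-np.sin(t)*ex+np.cos(t)*ez
def loc(p): return np.array([(p-foot)@U,(p-foot)@ey,(p-foot)@N])*1000
def tgt(s,n,off=.026):   # plate lower end s, back height n (m)
    G=foot+U*(s+.075+off)+N*(n+.005); return G+N*.147, np.c_[U,-ey,-N]
E
python3 - <<'E'
from h import *
c=np.load('pics/w4.npz')
def plane(u,v):
    d=c['T'][:3,:3]@np.linalg.solve(c['mtx'],[u,v,1.]); o=c['T'][:3,3]
    return loc(o+d*((foot-o)@N)/(d@N))
print('foot px',proj(c,foot))
for x,y in [(250,350),(515,345),(222,0),(528,0),(318,190),(440,190)]: print(x,y,plane(x/6+215,y/6).round(1))
s,r=st()
for sv,n in [(.06,.04),(.05,.008)]:
    p,Rt=tgt(sv,n); print((p*1000).round(1)); 
    print('rotvec tool deg',np.degrees(R.from_matrix(r.T@Rt).as_rotvec()).round(1),'shift in tool cm',(r.T@(p-s['ee_pos'])*100).round(2))
E
```

```text
foot px [278.96528777  56.45702831]
250 350 [-1.6 22.2 -0. ]
515 345 [ -1.3 -21.7  -0. ]
222 0 [47.9 22.9 -0. ]
528 0 [ 47.5 -20.9  -0. ]
318 190 [22.7 10.   0. ]
440 190 [22.5 -8.8 -0. ]
t 12.35 tcp [ 564.8 -359.8  379. ] tips [ 564.6 -359.6  213. ] x [-0.224  0.974  0.001] z [-0.001  0.001 -1.   ] F [-0.3  0.6 -2.2] w 61.0 29.996425732970238
[ 530.  -208.4  289.6]
rotvec tool deg [ 0.1 34.9 -0.5] shift in tool cm [1.552e+01 1.000e-02 8.960e+00]
[ 527.6 -198.5  257.7]
rotvec tool deg [ 0.1 34.9 -0.5] shift in tool cm [16.54  0.   12.16]
```

The rack fits: the foot projects where it is seen, the slats are at ±22 mm, and the ledge is estimated at 22.6 mm up the slope. Tilt now.

apply_moves(motion=[{"fingers":0,"x":0,"y":0,"z":0,"wx":0,"wy":3,"wz":-0.5},{"fingers":0,"x":0,"y":0,"z":0,"wx":0,"wy":5,"wz":0},{"fingers":0,"x":0,"y":0,"z":0,"wx":0,"wy":5,"wz":0},{"fingers":0,"x":0,"y":0,"z":0,"wx":0,"wy":5,"wz":0},{"fingers":0,"x":0,"y":0,"z":0,"wx":0,"wy":5,"wz":0},{"fingers":0,"x":0,"y":0,"z":0,"wx":0,"wy":5,"wz":0},{"fingers":0,"x":0,"y":0,"z":0,"wx":0,"wy":4,"wz":0},{"fingers":0,"x":0,"y":0,"z":0,"wx":0,"wy":3,"wz":0},{"fingers":0,"x":0,"y":0,"z":0,"wx":0,"wy":0,"wz":0},{"fingers":0,"x":0,"y":0,"z":0,"wx":0,"wy":0,"wz":0}])

```text
time_s: 13.35
ee_pos: [0.5651, -0.3598, 0.3798]
tool_rot: [-0.236, 0.59, 0.749, 0.186]
ft_force: [-0.6, 0.9, -2.5]
grip_width: 0.0612
finger_force: 30.0
```

```bash
cat > g.py <<'E'
from h import *
s,r=st()
g=s['ee_pos']+r[:,2]*.147
print('grasp loc s,y,n',loc(g).round(1),'-> lower end s',round(loc(g)[0]-101,1),'back n',round(loc(g)[2]-5,1),'Floc',(np.c_[U,ey,N].T@s['ft_force']).round(1))
p,Rt=tgt(.06,.03); print('rotvec',np.degrees(R.from_matrix(r.T@Rt).as_rotvec()).round(2),'shift',(r.T@(p-s['ee_pos'])*100).round(2),'M',s['moment'].round(2))
E
python3 g.py
```

```text
t 13.35 tcp [ 565.1 -359.8  379.8] tips [ 542.8 -267.4  243.6] x [-0.192  0.797  0.572] z [-0.134  0.556 -0.82 ] F [-0.6  0.9 -2.5] w 61.2 29.996308386325836
grasp loc s,y,n [ 85.2   1.3 208. ] -> lower end s -15.8 back n 203.0 Floc [-0.6  0.4 -2.6]
rotvec [-0.02  0.1   0.01] shift [ 7.58  0.13 17.28] M [-0.38 -0.19 -0.05]
```

apply_moves(motion=[{"fingers":0,"x":1,"y":0.1,"z":1,"wx":0,"wy":0,"wz":0},{"fingers":0,"x":2,"y":0,"z":1.5,"wx":0,"wy":0,"wz":0},{"fingers":0,"x":2,"y":0,"z":2,"wx":0,"wy":0,"wz":0},{"fingers":0,"x":2,"y":0,"z":2.5,"wx":0,"wy":0,"wz":0},{"fingers":0,"x":0.6,"y":0,"z":3,"wx":0,"wy":0,"wz":0},{"fingers":0,"x":0,"y":0,"z":3,"wx":0,"wy":0,"wz":0},{"fingers":0,"x":0,"y":0,"z":2,"wx":0,"wy":0,"wz":0},{"fingers":0,"x":0,"y":0,"z":1.3,"wx":0,"wy":0,"wz":0},{"fingers":0,"x":0,"y":0,"z":1,"wx":0,"wy":0,"wz":0},{"fingers":0,"x":0,"y":0,"z":0,"wx":0,"wy":0,"wz":0},{"fingers":0,"x":0,"y":0,"z":0,"wx":0,"wy":0,"wz":0}])

```text
time_s: 14.45
ee_pos: [0.5284, -0.2033, 0.2822]
tool_rot: [-0.235, 0.59, 0.749, 0.186]
ft_force: [0.6, 0.4, -2.2]
grip_width: 0.061
finger_force: 30.0
```

```bash
python3 g.py
python3 - <<'E'
from h import *
o=[]
for n,z in (('scene',0),('side',0)):
    c=camera(n); u,v=proj(c,O+.08*ez).astype(int); print(n,u,v)
    o.append(cv2.resize(c['pixels'][v-45:v+45,u-30:u+30],(400,600),interpolation=cv2.INTER_CUBIC))
cv2.imwrite('pics/r1.png',np.hstack(o))
E
```

```text
t 14.45 tcp [ 528.4 -203.3  282.2] tips [ 506.3 -110.9  146.1] x [-0.192  0.797  0.573] z [-0.133  0.557 -0.82 ] F [ 0.6  0.4 -2.2] w 61.0 29.99628782272339
grasp loc s,y,n [160.9   0.2  35.9] -> lower end s 59.9 back n 30.9 Floc [-1.  -0.7 -2. ]
rotvec [0.03 0.07 0.05] shift [-0.01  0.03  0.09] M [-0.34 -0.13 -0.02]
scene 217 204
side 291 168
```

View pics/r1.png

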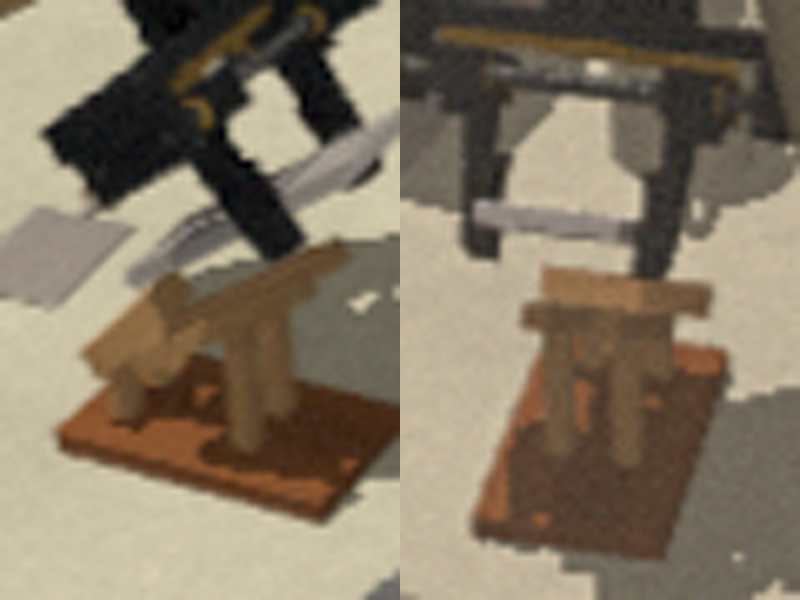

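The plate hangs above the rack, parallel to the slats and centred. Lower to about 8 mm above the slats, then feel down-slope for the ledge.

apply_moves(motion=[{"fingers":0,"x":0,"y":0,"z":0.5,"wx":0,"wy":0,"wz":0},{"fingers":0,"x":0,"y":0,"z":0.6,"wx":0,"wy":0,"wz":0},{"fingers":0,"x":0,"y":0,"z":0.6,"wx":0,"wy":0,"wz":0},{"fingers":0,"x":0,"y":0,"z":0.4,"wx":0,"wy":0,"wz":0},{"fingers":0,"x":0,"y":0,"z":0.2,"wx":0,"wy":0,"wz":0},{"fingers":0,"x":0,"y":0,"z":0,"wx":0,"wy":0,"wz":0},{"fingers":0,"x":0,"y":0,"z":0,"wx":0,"wy":0,"wz":0}])

```text
time_s: 15.25
ee_pos: [0.5252, -0.1902, 0.2629]
tool_rot: [-0.236, 0.59, 0.749, 0.186]
ft_force: [-0.6, -0.1, -1.6]
grip_width: 0.0618
finger_force: 30.0
```

apply_moves(motion=[{"fingers":0,"x":-0.3,"y":0,"z":0,"wx":0,"wy":0,"wz":0},{"fingers":0,"x":-0.4,"y":0,"z":0,"wx":0,"wy":0,"wz":0},{"fingers":0,"x":-0.4,"y":0,"z":0,"wx":0,"wy":0,"wz":0},{"fingers":0,"x":-0.4,"y":0,"z":0,"wx":0,"wy":0,"wz":0},{"fingers":0,"x":-0.3,"y":0,"z":0,"wx":0,"wy":0,"wz":0},{"fingers":0,"x":-0.2,"y":0,"z":0,"wx":0,"wy":0,"wz":0},{"fingers":0,"x":0,"y":0,"z":0,"wx":0,"wy":0,"wz":0}])

```text
time_s: 15.95
ee_pos: [0.529, -0.2063, 0.2511]
tool_rot: [-0.236, 0.59, 0.749, 0.186]
ft_force: [-0.7, 0.3, -1.9]
grip_width: 0.0613
finger_force: 30.0
```

```bash
python3 g.py
```

```text
t 15.95 tcp [ 529.  -206.3  251.1] tips [ 506.7 -113.7  115.1] x [-0.191  0.796  0.574] z [-0.134  0.558 -0.819] F [-0.7  0.3 -1.9] w 61.3 29.996196627616882
grasp loc s,y,n [140.8   0.5  12.1] -> lower end s 39.8 back n 7.1 Floc [-0.7  0.6 -1.8]
rotvec [-0.   -0.01  0.01] shift [ 2.02  0.05 -2.29] M [-0.38 -0.22 -0.05]
```

Lower end at about 40 mm. Continue in 2 mm steps, then 1 mm steps.

apply_moves(motion=[{"fingers":0,"x":-0.2,"y":0,"z":0,"wx":0,"wy":0,"wz":0},{"fingers":0,"x":-0.2,"y":0,"z":0,"wx":0,"wy":0,"wz":0},{"fingers":0,"x":-0.2,"y":0,"z":0,"wx":0,"wy":0,"wz":0},{"fingers":0,"x":-0.2,"y":0,"z":0,"wx":0,"wy":0,"wz":0}])

```text
time_s: 16.35
ee_pos: [0.5305, -0.2126, 0.2466]
tool_rot: [-0.236, 0.59, 0.749, 0.186]
ft_force: [0.0, 0.2, -2.4]
grip_width: 0.0616
finger_force: 30.0
```

apply_moves(motion=[{"fingers":0,"x":-0.1,"y":0,"z":0,"wx":0,"wy":0,"wz":0},{"fingers":0,"x":-0.1,"y":0,"z":0,"wx":0,"wy":0,"wz":0},{"fingers":0,"x":-0.1,"y":0,"z":0,"wx":0,"wy":0,"wz":0}])

```text
time_s: 16.65
ee_pos: [0.5311, -0.2149, 0.2449]
tool_rot: [-0.236, 0.59, 0.749, 0.186]
ft_force: [0.0, 0.0, -1.9]
grip_width: 0.0613
finger_force: 30.0
```

```bash
python3 g.py
```

```text
t 16.65 tcp [ 531.1 -214.9  244.9] tips [ 508.8 -122.3  109. ] x [-0.192  0.796  0.574] z [-0.134  0.558 -0.819] F [ 0.   0.  -1.9] w 61.3 29.996303245425224
grasp loc s,y,n [130.    0.4  12.1] -> lower end s 29.0 back n 7.1 Floc [-1.1 -0.  -1.6]
rotvec [-0.   -0.    0.03] shift [ 3.1   0.04 -2.29] M [-0.38 -0.18  0.01]
```

apply_moves(motion=[{"fingers":0,"x":-0.1,"y":0,"z":0,"wx":0,"wy":0,"wz":0},{"fingers":0,"x":-0.1,"y":0,"z":0,"wx":0,"wy":0,"wz":0},{"fingers":0,"x":-0.1,"y":0,"z":0,"wx":0,"wy":0,"wz":0}])

```text
time_s: 16.95
ee_pos: [0.5316, -0.2173, 0.2432]
tool_rot: [-0.236, 0.59, 0.749, 0.186]
ft_force: [0.5, -0.2, -1.4]
grip_width: 0.0612
finger_force: 30.0
```

apply_moves(motion=[{"fingers":0,"x":-0.1,"y":0,"z":0,"wx":0,"wy":0,"wz":0},{"fingers":0,"x":-0.1,"y":0,"z":0,"wx":0,"wy":0,"wz":0}])

```text
time_s: 17.15
ee_pos: [0.532, -0.2189, 0.2421]
tool_rot: [-0.236, 0.59, 0.749, 0.186]
ft_force: [-0.2, 0.7, -2.3]
grip_width: 0.0615
finger_force: 30.0
```

apply_moves(motion=[{"fingers":0,"x":-0.1,"y":0,"z":0,"wx":0,"wy":0,"wz":0}])

```text
time_s: 17.25
ee_pos: [0.5322, -0.2193, 0.2416]
tool_rot: [-0.237, 0.59, 0.749, 0.187]
ft_force: [-2.4, 6.8, 2.6]
grip_width: 0.0614
finger_force: 30.0
```

```bash
python3 g.py
```

```text
t 17.25 tcp [ 532.2 -219.3  241.6] tips [ 509.9 -126.5  105.8] x [-0.192  0.795  0.575] z [-0.134  0.559 -0.818] F [-2.4  6.8  2.6] w 61.4 29.99186284840107
grasp loc s,y,n [124.6   0.4  12. ] -> lower end s 23.6 back n 7.0 Floc [ 7.3  0.7 -2. ]
rotvec [-0.02 -0.1   0.04] shift [ 3.67  0.04 -2.29] M [ 0.71  0.07 -0.08]
```

Ledge felt: +8 N along the slope at 23.5 mm, against 22.6 mm seen. Back off 1 mm and lower onto the slats.

apply_moves(motion=[{"fingers":0,"x":0.1,"y":0,"z":0,"wx":0,"wy":0,"wz":0},{"fingers":0,"x":0,"y":0,"z":0.2,"wx":0,"wy":0,"wz":0},{"fingers":0,"x":0,"y":0,"z":0.1,"wx":0,"wy":0,"wz":0},{"fingers":0,"x":0,"y":0,"z":0,"wx":0,"wy":0,"wz":0}])

```text
time_s: 17.65
ee_pos: [0.5316, -0.2171, 0.2395]
tool_rot: [-0.236, 0.59, 0.749, 0.186]
ft_force: [1.0, 0.9, -0.9]
grip_width: 0.0612
finger_force: 30.0
```

apply_moves(motion=[{"fingers":0,"x":0,"y":0,"z":0.1,"wx":0,"wy":0,"wz":0},{"fingers":0,"x":0,"y":0,"z":0.1,"wx":0,"wy":0,"wz":0}])

```text
time_s: 17.85
ee_pos: [0.5314, -0.216, 0.238]
tool_rot: [-0.236, 0.59, 0.749, 0.186]
ft_force: [-0.7, 0.4, -1.6]
grip_width: 0.0616
finger_force: 30.0
```

```bash
python3 g.py
```

```text
t 17.85 tcp [ 531.4 -216.   238. ] tips [ 509.1 -123.5  102. ] x [-0.192  0.796  0.573] z [-0.134  0.558 -0.819] F [-0.7  0.4 -1.6] w 61.6 29.996260106563568
grasp loc s,y,n [125.    0.4   7.1] -> lower end s 24.0 back n 2.1 Floc [-0.5  0.6 -1.6]
rotvec [-0.    0.01  0.03] shift [ 3.6   0.04 -2.79] M [-0.35 -0.19 -0.04]
```

apply_moves(motion=[{"fingers":0,"x":0,"y":0,"z":0.1,"wx":0,"wy":0,"wz":0},{"fingers":0,"x":0,"y":0,"z":0,"wx":0,"wy":0,"wz":0}])

```text
time_s: 18.05
ee_pos: [0.5312, -0.2154, 0.2371]
tool_rot: [-0.236, 0.59, 0.749, 0.186]
ft_force: [0.8, -0.1, -2.0]
grip_width: 0.061
finger_force: 30.0
```

apply_moves(motion=[{"fingers":0,"x":0,"y":0,"z":0.05,"wx":0,"wy":0,"wz":0},{"fingers":0,"x":0,"y":0,"z":0,"wx":0,"wy":0,"wz":0}])

```text
time_s: 18.25
ee_pos: [0.5311, -0.2152, 0.2368]
tool_rot: [-0.236, 0.59, 0.749, 0.186]
ft_force: [0.3, 0.3, -2.3]
grip_width: 0.0614
finger_force: 30.0
```

apply_moves(motion=[{"fingers":0,"x":0,"y":0,"z":0.05,"wx":0,"wy":0,"wz":0},{"fingers":0,"x":0,"y":0,"z":0,"wx":0,"wy":0,"wz":0}])

```text
time_s: 18.45
ee_pos: [0.5311, -0.2151, 0.2367]
tool_rot: [-0.236, 0.59, 0.749, 0.186]
ft_force: [-0.6, -1.7, 3.2]
grip_width: 0.0613
finger_force: 30.0
```

```bash
python3 g.py
```

```text
t 18.45 tcp [ 531.1 -215.1  236.7] tips [ 508.9 -122.6  100.7] x [-0.192  0.797  0.573] z [-0.134  0.557 -0.819] F [-0.6 -1.7  3.2] w 61.3 29.995778426527977
grasp loc s,y,n [125.1   0.4   5.6] -> lower end s 24.1 back n 0.6 Floc [0.6 1.  3.5]
rotvec [0.01 0.03 0.04] shift [ 3.58  0.05 -2.95] M [-0.34  0.02  0.12]
```

Slats touched: +5 N along the normal. Press slightly to seat it flat, then go the last 1 mm down to the ledge.

apply_moves(motion=[{"fingers":0,"x":0,"y":0,"z":0.05,"wx":0,"wy":0,"wz":0},{"fingers":0,"x":-0.05,"y":0,"z":0,"wx":0,"wy":0,"wz":0},{"fingers":0,"x":0,"y":0,"z":0,"wx":0,"wy":0,"wz":0}])

```text
time_s: 18.75
ee_pos: [0.5312, -0.2153, 0.2365]
tool_rot: [-0.236, 0.59, 0.749, 0.186]
ft_force: [-0.1, -2.7, 7.5]
grip_width: 0.0613
finger_force: 30.0
```

```bash
python3 g.py
```

```text
t 18.75 tcp [ 531.2 -215.3  236.5] tips [ 509.1 -122.8  100.5] x [-0.192  0.797  0.573] z [-0.133  0.557 -0.819] F [-0.1 -2.7  7.5] w 61.3 29.99535173177719
grasp loc s,y,n [124.8   0.3   5.5] -> lower end s 23.8 back n 0.5 Floc [2.2 0.7 7.6]
rotvec [0.04 0.03 0.05] shift [ 3.62  0.05 -2.95] M [-0.13  0.29  0.18]
```

apply_moves(motion=[{"fingers":0,"x":-0.05,"y":0,"z":0,"wx":0,"wy":0,"wz":0},{"fingers":0,"x":0,"y":0,"z":0,"wx":0,"wy":0,"wz":0}])

```text
time_s: 18.95
ee_pos: [0.5313, -0.2155, 0.2364]
tool_rot: [-0.236, 0.59, 0.749, 0.187]
ft_force: [-0.8, -1.1, 8.7]
grip_width: 0.0616
finger_force: 30.0
```

```bash
python3 g.py
```

```text
t 18.95 tcp [ 531.3 -215.5  236.4] tips [ 509.2 -122.9  100.4] x [-0.192  0.796  0.574] z [-0.133  0.558 -0.819] F [-0.8 -1.1  8.7] w 61.6 29.993746876716614
grasp loc s,y,n [124.6   0.3   5.5] -> lower end s 23.6 back n 0.5 Floc [4.2 1.  7.6]
rotvec [ 0.03 -0.02  0.06] shift [ 3.64  0.04 -2.95] M [0.3  0.41 0.11]
```

Seated on the ledge (about 5 N) and flat on the slats (about 9 N). Release and withdraw along the normal.

apply_moves(motion=[{"fingers":0,"x":0,"y":0,"z":-0.03,"wx":0,"wy":0,"wz":0},{"fingers":0.75,"x":0,"y":0,"z":0,"wx":0,"wy":0,"wz":0},{"fingers":1,"x":0,"y":0,"z":0,"wx":0,"wy":0,"wz":0},{"fingers":1,"x":0,"y":0,"z":0,"wx":0,"wy":0,"wz":0},{"fingers":1,"x":0,"y":0,"z":0,"wx":0,"wy":0,"wz":0},{"fingers":1,"x":0,"y":0,"z":0,"wx":0,"wy":0,"wz":0}])

```text
time_s: 19.55
ee_pos: [0.5312, -0.2156, 0.2355]
tool_rot: [-0.236, 0.59, 0.749, 0.186]
ft_force: [0.3, -0.1, 0.2]
grip_width: 0.0881
finger_force: 0.0
```

apply_moves(motion=[{"fingers":1,"x":0,"y":0,"z":-0.5,"wx":0,"wy":0,"wz":0},{"fingers":1,"x":0,"y":0,"z":-1,"wx":0,"wy":0,"wz":0},{"fingers":1,"x":0,"y":0,"z":-2,"wx":0,"wy":0,"wz":0},{"fingers":1,"x":0,"y":0,"z":-3,"wx":0,"wy":0,"wz":0},{"fingers":1,"x":0,"y":0,"z":-3,"wx":0,"wy":0,"wz":0},{"fingers":1,"x":0,"y":0,"z":-2,"wx":0,"wy":0,"wz":0},{"fingers":1,"x":0,"y":0,"z":0,"wx":0,"wy":0,"wz":0},{"fingers":1,"x":0,"y":0,"z":0,"wx":0,"wy":0,"wz":0}])

```text
time_s: 20.35
ee_pos: [0.5465, -0.2797, 0.3295]
tool_rot: [-0.236, 0.59, 0.749, 0.186]
ft_force: [-0.5, 0.6, -0.2]
grip_width: 0.0882
finger_force: 0.0
```

Run:
```python
from h import *
st(); o=[]
for n in ('scene','side'):
    c=camera(n); u,v=proj(c,O+.08*ez).astype(int)
    o.append(cv2.resize(c['pixels'][v-45:v+45,u-30:u+30],(400,600),interpolation=cv2.INTER_CUBIC))
c=camera('wrist'); np.savez('pics/w5.npz',**c)
cv2.imwrite('pics/r2.png',np.hstack([cv2.resize(np.hstack(o),(400,300)),cv2.resize(c['pixels'],(400,300))]))
```

```text
t 20.35 tcp [ 546.5 -279.7  329.5] tips [ 524.2 -187.1  193.5] x [-0.191  0.796  0.574] z [-0.134  0.558 -0.819] F [-0.5  0.6 -0.2] w 88.2 0.0
```

View pics/r2.png

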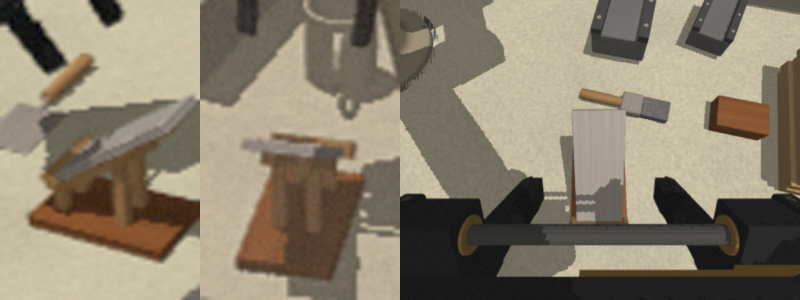

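The plate leans flat on the rack, centred on the base and against the ledge, and the gripper is clear. Nothing else has moved, so I'm handing in.

```bash
python3 -c "
from plant import close_job
print(close_job())"
```

```text
the job is handed in; nothing more can be done
None
```

The press plate now leans on the drain rack, flat on both slats with its lower end on the ledge and centred, released with the arm clear; the job was handed in at about 20.5 s, and no verdict came back.

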